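Load the glaze shaker and slide its tray home

ROBOT

A 7-joint arm with a two-finger parallel gripper is mounted at the origin on the work surface. World frame = base frame: x ahead of the robot, y to its left, z up, the work surface at z = 0. Lengths are in m, angles in rad, forces in N, time in s.
With the tool pointing down it reaches from about 0.35 to 0.9 m from the base axis. Payload 19.9 kg.
Tool frame: the origin (TCP) lies between the finger pads; the fingertips stand 19 mm ahead of it and the grasp point (between the pads) is the TCP; z points along the fingers, y is the line along which they close (so a half turn about z gives the same grasp; the last joint's range is limited). The gripper opens to 94 mm and grips with 3 to 60 N. Pads are 16 mm wide; open, the fingers measure 119 mm over their backs; the gripper's body (75 mm by 177 mm) begins 78 mm behind the grasp point.
Start: joints at [-1.341, 0.417, -0.01, 1.614, 0.005, 1.111, -0.053], TCP at [0.168, 0.602, 0.224] pointing down, gripper open.
Joint ranges: [-2.81, 2.81], [-0.39, 2.02], [-1.27, 1.25], [0.06, 2.57], [-1.19, 4.33], [0.19, 2], [-2.82, 2.82]. Speed limits (rad/s): [1.89, 1.89, 2.39, 2.39, 3.01, 3.01, 3.01].

INTERFACE

Orientations are given as a 3x3 rotation matrix whose columns are the frame's x, y, z axes.
In Python, from rig import robot gives the robot as it stands. Calls block until the motion is done:
- robot.move_ptp(position, orientation): joint-space move of the TCP to a pose.
- robot.move_linear(position, velocity=0.15, frame=None, threshold=None): straight line of the TCP; frame=None keeps the orientation; velocity is the mean speed in m/s. With threshold (N) it stops when the force on the tool has changed by that much, and returns True; else False.
- robot.goto_joints(angles): joint-space move.
- robot.gripper_to(opening): finger opening in m; the grip force is fixed at half the most; returns when the fingers have stopped.
- robot.pause(seconds).
- robot.ik(position, orientation): joint angles nearest the present ones, or None.
- robot.get_state(): the state.
- robot.grab_frame(name): name is "scene" or "side" or "wrist"; returns the picture (480x640x3 uint8, red, green, blue); there is no depth.
- robot.camera_info(name): a dict with "fx", "fy", "cx", "cy" (pixels), "rvec" (rotation vector, rad) and "tvec" (3), from world to camera coordinates, as OpenCV has them. Camera axes: x right, y down, z forward; pixel columns grow to the right and rows downward; lengths in m; the calibration is good to about 2 mm. The wrist camera is an equidistant fisheye: a pixel r from the principal point sees the ray r / f radians off the axis. A picture is of the moment at which its call begins: read the wrist's pose just before it. camera_info takes no time and is no camera call; for the wrist camera it gives the pose at the moment of the call.
A pose or a line that the arm cannot do raises robot.PlanningError and nothing moves.
- robot.sign_off(): hands the job in; it is judged then, once.
The state is a dict: "time": time; "qpos": joint angles; "joint_vel": joint speeds; "effort": joint torques, N m; "ee_pos": TCP position; "tool_rot": TCP orientation; "force": force on the tool from outside, world axes, zero at the start; "moment": the same for the moment, N m; "opening": finger opening in m; "grasp_force": force on a finger pad.
Only numpy, scipy, OpenCV 4.12 (cv2) and the standard library are available. Lean on these libraries where they do the work, as an engineer would, in place of code of your own. Each camera call takes 0.05 s, during which the arm holds its last target. There are 200 camera calls.

TASK

Pack the yellow glaze jar and the blue square tin side by side, upright and flat on the floor of the shaker's white tray while the tray is still pulled out, setting each down gently rather than dropping it. Then push the red plate so that the loaded tray runs along its rails towards the blue drive housing, past the spring roller, until the catch snaps in and it sits fully home. Leave the bowl, the cup and the brush where they are.

Things in the scene. Friction and masses are not known exactly. Their poses are not given: they have to be found in the camera images.
- shaker: Fixed jar shaker: grey bed 160 x 420 x 12 mm, from y = -200 to +220 mm. Origin at the underside; y = slide direction, towards the blue drive housing (y 140 to 216, 130 wide in x, top 117 high); z up. Two aluminium rails at x = +-36, top 24 high. Black catch block (44 high) with steel spring roller (top 56 high) at x +40 to +80, y 43 to 77.
- carriage (a joint): Travel of the tray carriage along the shaker's y: 0 = fully out, 0.150 m = fully home at its stop; starts at 0 to 0.05. Friction about 2 N. From 0.128 to 0.139 the spring roller climbs a bump and pushes back with up to about 10 N (left there, it slides back); past 0.139 the roller drops behind the bump and pulls it home.
- tray_floor (a point): Centre of the inner floor of the white open tray on the carriage, 30 mm above the table; moves with the carriage, axes as the shaker (y = slide direction). Inside 53 mm (x) by 100 mm (y); walls 4 mm thick, rising 25 mm above this floor (55 mm above the table). One row of two items along y.
- push_plate (a point): Centre of the pushing face (-y side, away from the housing) of the red upright plate on the carriage, 85 mm above the table. Plate 70 mm wide (x), 6 thick, from 25 to 100 mm above the table, joined to the tray by a low tongue; the face is 93 mm on the -y side of the tray's centre. At home this point is at shaker y = -28 mm.
- jar: Round yellow glaze jar with white lid, diameter 46 mm, 72 mm high, straight sides, about 0.2 kg; origin at the centre of its underside, z up.
- tin: Square blue tin with black lid, 46 x 46 mm, 64 mm high, about 0.18 kg; origin at the centre of its underside, x and y axes square to its sides, z up.
- bowl: Bystander: small terracotta bowl, diameter 72 mm, 34 mm high, origin at the centre of its underside.
- cup: Bystander: red cup, diameter 80 mm at the rim, 105 mm high, origin at the centre of its underside.
- brush: Bystander: brush 190 mm long lying on the table, along its x axis.

How it is judged:
By the outcome, as a careful person would: the job done as asked, in the order asked, and still so for the second after the job is handed in, with the robot touching nothing.
It also fails if it takes over 64 s, if anything falls off the work surface, if the arm or the gripper's body presses on something with over 40 N, if the wrist force passes 120 N, or if a joint passes its speed limit or range.

## Working session

There is one attempt and no reset: what is moved stays moved. The work goes in short steps, each a Python script; the robot and the scene stay as the last script left them, time stands still between calls to the robot, and variables do not carry over. Pictures are saved under pics/ and viewed, at most 10 in all, crops included, and the job is handed in when it is done.

```bash
mkdir -p pics; ls; python3 - <<'E'
from rig import robot
import cv2,numpy as np
for n in ("scene","side"):
    f=robot.grab_frame(n); cv2.imwrite(f"pics/{n}0.png",f[:,:,::-1])
    c=robot.camera_info(n); R=cv2.Rodrigues(np.array(c["rvec"]))[0]
    print(n,c,"campos",-R.T@np.array(c["tvec"]))
print(robot.get_state())
E
```

```text
pics
scene {'fx': 536.1739058200428, 'fy': 536.1739058200428, 'cx': 320.8229882063074, 'cy': 236.99554109118336, 'rvec': array([ 1.28082697,  2.33249526, -0.8764642 ]), 'tvec': array([ 0.4479013 , -0.28538496,  1.35561105])} campos [1.17463728 0.21661907 0.8324932 ]
side {'fx': 473.3916742055675, 'fy': 473.3916742055675, 'cx': 320.94629185384485, 'cy': 237.47647187505876, 'rvec': array([ 2.08494128, -0.23901061,  0.16018326]), 'tvec': array([-0.61511216,  0.0697188 ,  0.9004367 ])} campos [ 0.41457661 -0.86668702  0.52056678]
{'time': 0.1, 'qpos': array([-1.34052294,  0.41789102, -0.01029903,  1.61409393,  0.00467877,
        1.11068825, -0.05297633]), 'joint_vel': array([ 6.79127605e-04, -3.60053585e-03, -1.14956019e-03, -1.28063553e-03,
        9.38555717e-04,  1.49744519e-05, -5.45221381e-04]), 'effort': array([ 1.46023242e-03, -8.52575684e+01,  6.40330408e-01, -4.26686025e+01,
       -4.88325628e-02,  1.65023800e-02,  5.06525612e-05]), 'ee_pos': array([0.16769804, 0.60176375, 0.22391079]), 'tool_rot': array([[-9.63301337e-01,  2.68422216e-01, -2.19187696e-04],
       [ 2.68422298e-01,  9.63300785e-01, -1.03359933e-03],
       [-6.62973440e-05, -1.05450248e-03, -9.99999442e-01]]), 'force': array([ 0.37084716,  0.11895557, -0.08050631]), 'moment': array([-0.02431037,  0.00511848, -0.01398984]), 'grasp_force': 0.0, 'opening': 0.09407894313650735}
```

View pics/scene0.png

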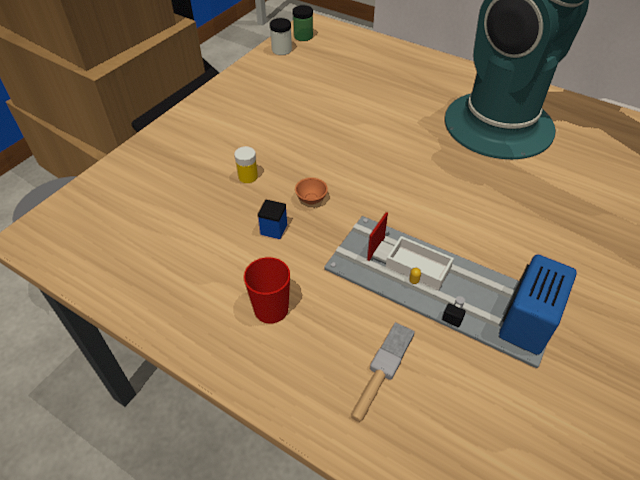

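View pics/side0.png

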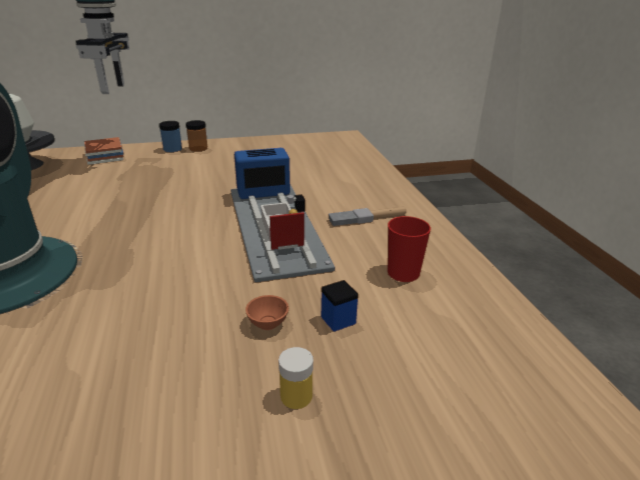

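Scene view: jar lid at (246,155), tin lid at (273,211), bowl (311,190), cup (268,290), red plate (377,236), tray (420,262), bed corners near (363,218), (326,268), (538,361). In the side view: jar lid (296,358), tin lid (340,292), plate (288,230).

```bash
cat > h.py <<'E'
from rig import robot
import cv2,numpy as np
def rays(n,px,c=None):
    c=c or robot.camera_info(n); R=cv2.Rodrigues(np.array(c["rvec"]))[0]
    p=(np.atleast_2d(np.array(px,float))-[c["cx"],c["cy"]])/[c["fx"],c["fy"]]
    if n=="wrist":
        r=np.linalg.norm(p,axis=1,keepdims=True); d=np.hstack([p/np.maximum(r,1e-9)*np.sin(r),np.cos(r)])
    else: d=np.hstack([p,np.ones((len(p),1))])
    return -R.T@np.array(c["tvec"]),d@R
def plane(n,px,z,c=None):
    o,d=rays(n,px,c); return o+d*((z-o[2])/d[:,2])[:,None]
def Rz(a):  # tool down, tool y axis (closing line) at world angle a
    y=np.array([np.cos(a),np.sin(a),0]); z=np.array([0,0,-1.]); return np.stack([np.cross(y,z),y,z],1)
E
python3 - <<'E'
from h import *
np.set_printoptions(precision=4,suppress=True)
print("jar",plane("scene",[(246,154)],.072),plane("side",[(296,358)],.072))
print("tin",plane("scene",[(273,210)],.064),plane("side",[(340,292)],.064))
print("bed",plane("scene",[(363,218),(326,268),(538,361)],.012))
print("bedside",plane("side",[(258,277),(329,268)],.012))
print("tray",plane("scene",[(420,262)],.045), "bowl",plane("scene",[(311,187)],.034),"cup",plane("scene",[(268,278)],.105))
print("plate top",plane("scene",[(387,214),(373,240)],.1),plane("side",[(270,214),(304,211)],.1))
s=robot.get_state(); c=robot.camera_info("wrist"); o,d=rays("wrist",[(c["cx"],c["cy"])])
print(c,o,d,s["ee_pos"])
T=s["tool_rot"]; print("cam in tool",T.T@(o-s["ee_pos"]),"axis",T.T@d[0])
E
```

```text
jar [[ 0.4981 -0.4073  0.072 ]] [[ 0.4978 -0.4143  0.072 ]]
tin [[ 0.5983 -0.2631  0.064 ]] [[ 0.5964 -0.2771  0.064 ]]
bed [[ 0.4769 -0.1226  0.012 ]
 [ 0.631  -0.1176  0.012 ]
 [ 0.6071  0.2906  0.012 ]]
bedside [[ 0.4797 -0.1319  0.012 ]
 [ 0.6171 -0.1308  0.012 ]]
tray [[0.5463 0.037  0.045 ]] bowl [[ 0.4759 -0.2532  0.034 ]] cup [[ 0.7633 -0.151   0.105 ]]
plate top [[ 0.5185 -0.0531  0.1   ]
 [ 0.5896 -0.0441  0.1   ]] [[ 0.5173 -0.0518  0.1   ]
 [ 0.5843 -0.0526  0.1   ]]
{'fx': 371.64829954431775, 'fy': 371.64829954431775, 'cx': 315.9187781491954, 'cy': 239.77566660073032, 'rvec': array([-2.3084, -1.753 , -0.2555]), 'tvec': array([-0.6249, -0.0307,  0.3933])} [0.0877 0.6246 0.385 ] [[ 0.2758 -0.0779 -0.958 ]] [0.1677 0.6018 0.2239]
cam in tool [ 0.0832  0.0004 -0.1611] axis [-0.2865  0.0001  0.9581]
```

```bash
python3 - <<'E'
from h import *
import json
a=np.radians(3)
for k,(p,ang) in enumerate([((0.54,0.03,0.33),a),((0.54,-0.32,0.33),a)]):
    R=Rz(ang)
    try: robot.move_ptp(p,R)
    except robot.PlanningError as e: print(e); R=Rz(ang+np.pi); robot.move_ptp(p,R)
    c=robot.camera_info("wrist"); f=robot.grab_frame("wrist"); s=robot.get_state()
    cv2.imwrite(f"pics/w{k}.png",f[:,:,::-1]); json.dump({q:np.array(v).tolist() for q,v in c.items()},open(f"w{k}.json","w"))
    print(s["time"],s["qpos"],s["ee_pos"])
E
```

```text
2.6 [-0.7014637   0.2136267   0.69445041  1.70476135 -0.14224357  1.27481929
  0.07741816] [0.5399922  0.03088823 0.32979466]
3.9667 [-0.12796143  0.4589208   0.8774143   1.492704   -0.3566839   1.35707025
  0.82873299] [ 0.54082425 -0.31850297  0.32995591]
```

View pics/w0.png

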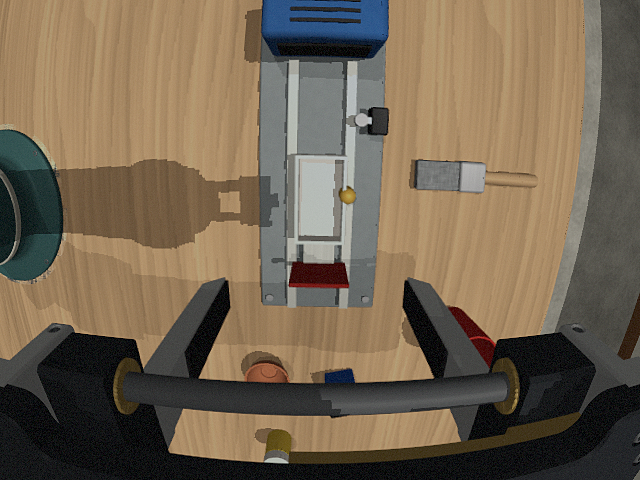

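View pics/w1.png

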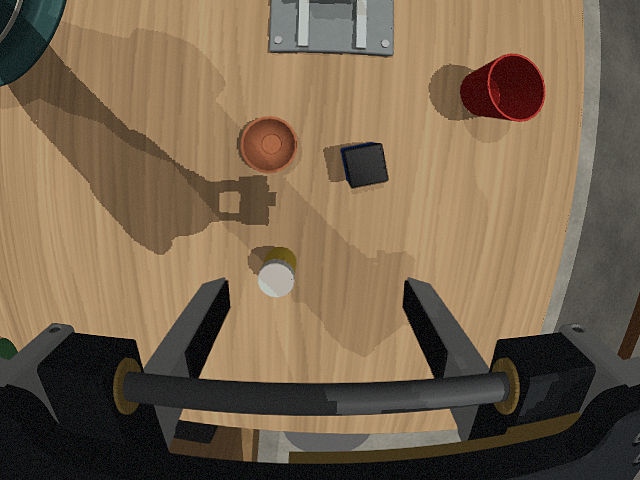

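Wrist views: w0 shows tray (320,198), gold knob (347,195), plate top edge (320,283), bed end corners (263,304)/(374,305); w1 shows jar lid (276,279), tin lid (365,166) rotated slightly, bowl (269,144), cup (510,88).

```bash
python3 - <<'E'
from h import *
import json
np.set_printoptions(precision=4,suppress=True)
c=json.load(open("w1.json")); im=cv2.imread("pics/w1.png")
def big(m,x0,x1,y0,y1):
    z=np.zeros_like(m); z[y0:y1,x0:x1]=m[y0:y1,x0:x1]
    return max(cv2.findContours(z,cv2.RETR_EXTERNAL,cv2.CHAIN_APPROX_NONE)[0],key=cv2.contourArea)[:,0,:]
b,g,r=[im[:,:,i].astype(int) for i in range(3)]
m=((np.minimum(np.minimum(b,g),r)>110)&(r-b<35)).astype(np.uint8)
P=plane("wrist",big(m,245,310,250,310),.072,c)
print("jar",cv2.minEnclosingCircle(P[:,:2].astype(np.float32)))
m=((r<75)&(b-r<28)&(r-b<12)).astype(np.uint8)
k=big(m,330,400,130,200); print(len(k),k.min(0),k.max(0))
P=plane("wrist",k,.064,c); print("tin",cv2.minAreaRect((P[:,:2]*1000).astype(np.float32)))
m=((r-b>40)&(r>1.6*g)).astype(np.uint8)
P=plane("wrist",big(m,230,305,105,180),.034,c); print("bowl",cv2.minEnclosingCircle(P[:,:2].astype(np.float32)))
# shaker
c=json.load(open("w0.json"))
print("bed",plane("wrist",[(263,304.5),(374,305.5)],.012,c)); c1=json.load(open("w1.json"))
print("bed w1",plane("wrist",[(269,51),(394,54)],.012,c1))
im=cv2.imread("pics/w0.png")
cv2.imwrite("pics/w0c.png",cv2.resize(im[140:310,255:395],None,fx=3.5,fy=3.5,interpolation=cv2.INTER_CUBIC))
E
```

```text
jar ((0.497364342212677, -0.41380348801612854), 0.023104853928089142)
147 [343 143] [387 187]
tin ((595.7825317382812, -268.8524475097656), (46.49831771850586, 45.46132278442383), 15.145737648010254)
bowl ((0.4796462953090668, -0.2526513934135437), 0.035315584391355515)
bed [[ 0.4728 -0.1295  0.012 ]
 [ 0.6332 -0.1226  0.012 ]]
bed w1 [[ 0.4718 -0.1306  0.012 ]
 [ 0.6314 -0.1238  0.012 ]]
```

View pics/w0c.png

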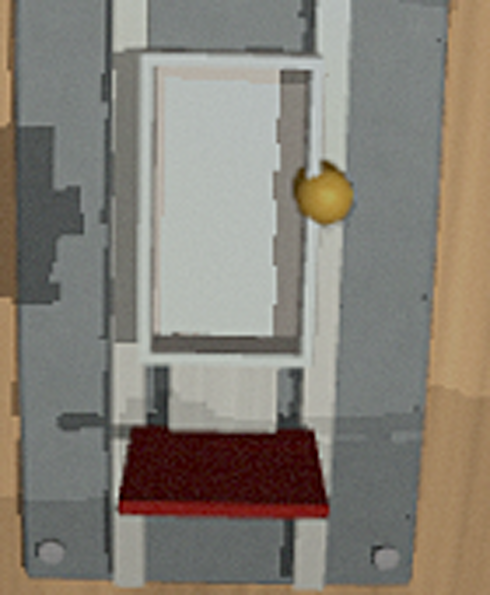

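Crop: tray rim outer corners at crop (137,53),(325,57),(312,365),(138,364); bright strip = plate top, far edge (118,514)–(328,517); gold knob on the +x wall at (324,193).

```bash
python3 - <<'E'
from h import *
import json
np.set_printoptions(precision=4,suppress=True)
c=json.load(open("w0.json"))
f=lambda q,z: plane("wrist",np.array(q,float)/3.5+[255,140],z,c)
T=f([(137,53),(325,57),(313,366),(138,366)],.055); P=f([(118,514),(328,517)],.1)
print("rim",T,T.mean(0),[np.linalg.norm(T[i]-T[i-1]) for i in range(4)])
for i,j in((0,1),(3,2)): print(np.degrees(np.arctan2(*(T[j]-T[i])[1::-1])))
for i,j in((3,0),(2,1)): print(np.degrees(np.arctan2(-(T[j]-T[i])[0],(T[j]-T[i])[1])))
print("inner",f([(154,65),(312,69),(301,352),(152,352)],.055).mean(0))
print("plate",P,P.mean(0),np.linalg.norm(P[1]-P[0]))
a=np.radians(2.46); uy=np.array([-np.sin(a),np.cos(a),0]); ux=np.array([uy[1],-uy[0],0])
O=np.array([.5522,-.1268,0])+.2*uy
for n,v in(("rim",T.mean(0)),("plate",P.mean(0))): print(n,(v-O)@ux,(v-O)@uy)
# knob two-view
o1,d1=rays("wrist",np.array([(324,193)])/3.5+[255,140],c); o2,d2=rays("scene",[(415,274)])
d1=d1[0]/np.linalg.norm(d1);d2=d2[0]/np.linalg.norm(d2)
t=np.linalg.lstsq(np.stack([d1,-d2],1),o2-o1,rcond=None)[0]; print("knob",o1+t[0]*d1,o2+t[1]*d2)
E
```

```text
rim [[ 0.5123  0.0864  0.055 ]
 [ 0.5749  0.0886  0.055 ]
 [ 0.5786 -0.0194  0.055 ]
 [ 0.5171 -0.0227  0.055 ]] [0.5457 0.0332 0.055 ] [np.float64(0.10916900489992207), np.float64(0.06271846443966181), np.float64(0.10797545070568838), np.float64(0.061537160019040825)]
1.9815381816817514
3.0879600358746906
2.5492691084537764
1.922603238317346
inner [0.5462 0.0338 0.055 ]
plate [[ 0.5143 -0.0598  0.1   ]
 [ 0.5833 -0.0572  0.1   ]] [ 0.5488 -0.0585  0.1   ] 0.06903379530298209
rim 0.0004025672807652194 -0.03984557252442734
plate -0.0004849475867522036 -0.13157932820108004
knob [0.5785 0.041  0.0474] [0.5785 0.042  0.0472]
```

```bash
cat >> h.py <<'E'
A=np.radians(2.46); UY=np.array([-np.sin(A),np.cos(A),0]); UX=np.array([UY[1],-UY[0],0]); TRAY=np.array([.5459,.0333,0])
def pickplace(xy,ang,h,dy):
    xy=np.append(xy,0); Z=np.array([0,0,1.])
    robot.move_ptp(xy+.16*Z,Rz(ang)); print("hit",robot.move_linear(xy+h*Z,.1,threshold=8))
    robot.gripper_to(.035); s=robot.get_state(); print("grip",s["opening"],s["grasp_force"],s["ee_pos"],s["time"])
    if s["opening"]<.042: return
    robot.move_linear(s["ee_pos"]+.15*Z,.2)
    t=TRAY+dy*UY; robot.move_ptp(t+.2*Z,Rz(A)); robot.move_linear(t+(h+.04)*Z,.12)
    print("touch",robot.move_linear(t+(h+.0285)*Z,.02,threshold=4)); s=robot.get_state(); print(s["ee_pos"],s["force"],s["opening"])
    robot.gripper_to(.062); robot.move_linear(s["ee_pos"]+.14*Z,.15); print(robot.get_state()["time"])
E
python3 - <<'E'
from h import *
import json
pickplace([.4974,-.4138],A,.052,.0245)
c=robot.camera_info("wrist"); f=robot.grab_frame("wrist"); cv2.imwrite("pics/w2.png",f[:,:,::-1])
E
```

```text
hit False
grip 0.045384680959325706 29.999853372573853 [ 0.49729008 -0.41385753  0.05200507] 6.8167
touch True
[0.54483531 0.05786512 0.08179954] [-3.04407284 -0.08226115  7.21305139] 0.04545456842900482
12.5833
```

View pics/w2.png

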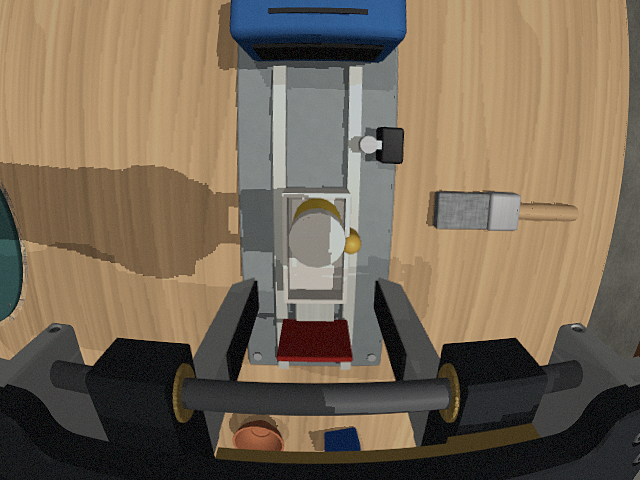

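The jar stands in the far half of the tray (lid (317,238)); the near half is free (floor at (315,283)), plate at (315,340). I'll check the jar's position and the carriage numerically, then place the tin.

```bash
python3 - <<'E'
from h import *
im=cv2.imread("pics/w2.png"); c=robot.camera_info("wrist")
b,g,r=[im[:,:,i].astype(int) for i in range(3)]
L=plane("wrist",[(289.5,238),(346,238),(317,209.5),(317,267)],.102,c); print(L)
for n,p in(("lid",L.mean(0)),("near rim",plane("wrist",[(315,302)],.055,c)[0]),("far rim",plane("wrist",[(318,193)],.055,c)[0]),("plate",plane("wrist",[(314,361)],.1,c)[0])): print(n,(p-TRAY)@UX,(p-TRAY)@UY)
E
```

```text
[[0.52402147 0.05865939 0.102     ]
 [0.56843454 0.06059394 0.102     ]
 [0.54463521 0.08243354 0.102     ]
 [0.54670248 0.03527661 0.102     ]]
lid 0.0011618135958386972 0.025914885114105106
near rim -0.0009639770501612953 -0.05265035372243873
far rim 0.0017796377498488455 0.05420585518001452
plate -0.001737039174468182 -0.09140145547223696
```

```bash
python3 - <<'E'
from h import *
pickplace([.5958,-.2689],np.radians(15.1),.050,-.0240)
c=robot.camera_info("wrist"); f=robot.grab_frame("wrist"); cv2.imwrite("pics/w3.png",f[:,:,::-1])
E
```

```text
hit False
grip 0.045900098286986914 30.000118911266327 [ 0.59601653 -0.26892764  0.0503638 ] 15.5583
touch True
[0.54694746 0.00944857 0.08017535] [-1.01767897  0.99415526  7.10464401] 0.04579436619745574
20.6833
```

View pics/w3.png

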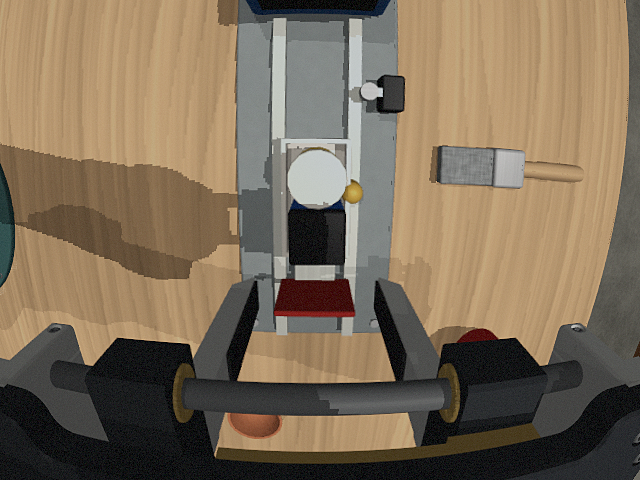

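Both seated on the floor (touch heights matched 30 mm): lid (317,179), tin (317,236), nothing snagged. Now the push.

```bash
python3 - <<'E'
from h import *
np.set_printoptions(precision=4,suppress=True)
Z=np.array([0,0,1.]); S=TRAY-.135*UY
robot.gripper_to(0.0)
robot.move_ptp(S+.2*Z,Rz(A)); robot.move_linear(S+.085*Z,.12)
F0=robot.get_state()["force"]
hit=robot.move_linear(TRAY-.09*UY+.085*Z,.02,threshold=1.5); s=robot.get_state()
y0=(s["ee_pos"]-TRAY)@UY; print("contact",hit,y0,s["force"]-F0,s["time"])
if hit and -.115<y0<-.095:
    home=y0+.1045; 
    hit=robot.move_linear(TRAY+(home+.001)*UY+.085*Z,.05,threshold=25); s=robot.get_state()
    print("push",hit,(s["ee_pos"]-TRAY)@UY-y0,s["force"]-F0,s["time"])
E
```

```text
contact True -0.1016290546114795 [-0.5001 -0.4473 -0.5141] 24.8917
push False 0.10252289331654159 [  1.5278 -18.1221  -4.4188] 27.1583
```

```bash
python3 - <<'E'
from h import *
np.set_printoptions(precision=4,suppress=True)
Z=np.array([0,0,1.]); p=robot.get_state()["ee_pos"]
robot.move_linear(p-.04*UY,.1); q=robot.get_state()["ee_pos"]; robot.move_linear(q+.17*Z,.2)
robot.move_ptp(TRAY+.02*UY+.3*Z,Rz(A))
c=robot.camera_info("wrist"); f=robot.grab_frame("wrist"); cv2.imwrite("pics/w4.png",f[:,:,::-1])
import json; json.dump({q:np.array(v).tolist() for q,v in c.items()},open("w4.json","w"))
f=robot.grab_frame("scene"); cv2.imwrite("pics/s4.png",f[200:380,230:600,::-1].repeat(2,0).repeat(2,1))
print(robot.get_state()["time"])
E
```

```text
29.2417
```

View pics/w4.png

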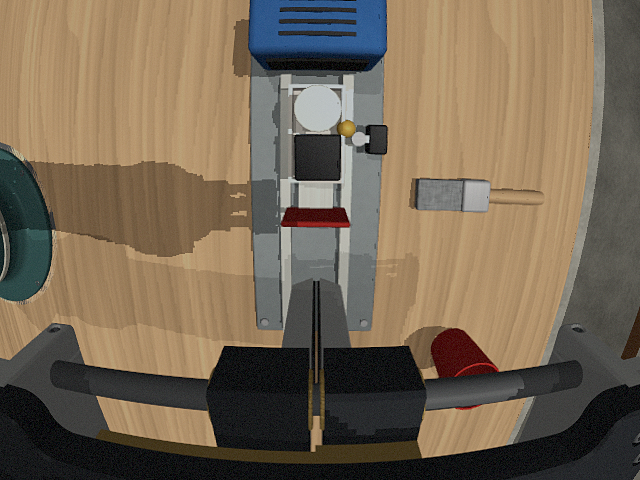

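View pics/s4.png

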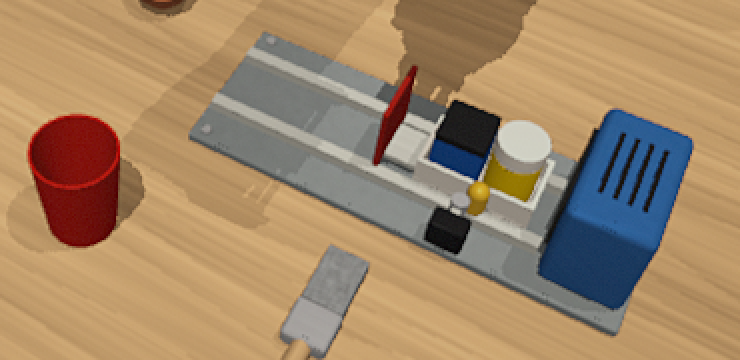

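The knob (347,128) has passed the roller (360,139), and both items are upright in the tray. Numerical check of the plate.

```bash
python3 - <<'E'
from h import *
import json
c=json.load(open("w4.json")); O=np.array([.5522,-.1268,0])+.2*UY
for n,px,z in(("plate -y top",[(282,226),(350,225.5)],.1),("near bed",[(256,329),(373,329.5)],.012),("tray near rim out",[(315,184)],.055),("knob",[(347,128)],.047),("roller",[(360,139)],.056)):
    P=plane("wrist",px,z,c).mean(0); print(n,(P-O)@UX,(P-O)@UY)
E
```

```text
plate -y top 0.0011423437450784535 -0.02794861562247282
near bed -0.0006723965208398685 -0.19961192313174517
tray near rim out -4.796434801890929e-06 0.007804377701760453
knob 0.035045954737226166 0.06970683169693045
roller 0.04854016219145716 0.057886037382821366
```

Plate at shaker y = −27.9 mm (home = −28): fully home.

```bash
python3 -c "
from rig import robot
print(robot.sign_off())"
```

```text
the job is handed in; nothing more can be done
None
```

The jar and tin are packed upright in the tray, and the tray is pushed past the roller and fully home (plate measured at y = −27.9 mm, home is −28). The bowl, cup and brush were left alone, and I handed the job in at about 29 s.

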